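Lock off the reed profiler and hang up its tongs

ROBOT

A 6-joint arm with a two-finger parallel gripper is mounted at the origin on the work surface. World frame = base frame: x ahead of the robot, y to its left, z up, the work surface at z = 0. Lengths are in m, angles in degrees, forces in N, time in s.
With the tool pointing down it reaches from about 0.375 to 0.975 m from the base axis. Payload 3.8 kg.
Tool frame: the origin (TCP) lies at the centre of the arm's flange, where the gripper is bolted on; the fingertips stand 173 mm ahead of it and the grasp point (between the pads) lies 155 mm ahead of it; z points along the fingers, y is the line along which they close (so a half turn about z gives the same grasp; the last joint's range is limited). The gripper opens to 85 mm and grips with 20 to 120 N. Pads are 22 mm wide; open, the fingers measure 114 mm over their backs; the gripper's body (76 mm by 85 mm) begins 54 mm behind the grasp point. The pads swing forward as they close: fully open they stand 13 mm farther back than shut.
Start: joints at [-65.369, 15.12, 91.902, -0, 72.978, -2.114], TCP at [0.304, -0.603, 0.405] pointing down, gripper open.
Joint ranges: [-150.88, 150.88], [-54.13, 125.18], [17.81, 147.31], [-75.09, 255.09], [0, 152.58], [-146.25, 146.25]. Speed limits (degrees/s): [147.25, 147.25, 180, 180, 180, 180].

INTERFACE

Orientations are given as a 3x3 rotation matrix whose columns are the frame's x, y, z axes.
In Python, from cell import ctrl gives the robot as it stands.
- The arm moves only by the tool move_arm, never from a script. Its argument "series" is a list of rows, each a list of 3 entries, a list of its own where there are three numbers: the gripper's target within -1 to 1 (shut at 1, half-way at 0, fully open at -1), then the shift along the tool's x, y, z each as a share of 0.15 m, from -1 to 1, then the turn, a rotation vector about the tool's x, y, z each as a share of 360 degrees, from -1 to 1. A call has 1 to 10 rows; each row is the pose to reach, as a shift and turn from the pose commanded when the call began, along the tool's axes at that moment, turning the shorter way round; what a row does not reach only later rows make up. A row lasts 1/12 s, in which the tool goes at most 41.7 mm and 7.16 degrees, less where a joint would pass 70% of its speed; a pose out of reach is approached as far as the arm can. A call with a number of a shift or a turn outside -1 to 1 is refused whole. A call with a gripper value outside its range is refused whole. The fingers move at their own pace and stop on an object; the grip force is fixed at half the most. Time passes only in rows, so rows that repeat a pose let the fingers close. It gives the time, the measured TCP pose, the force, the opening and the grip force at its end, in the units of the state.
- ctrl.read_state(): the state, without advancing time (a new reading comes with each control period).
- ctrl.camera(name): name is "side" or "top" or "wrist"; returns the picture (400x640x3 uint8, red, green, blue); there is no depth.
- ctrl.camera_info(name): a dict with "fx", "fy", "cx", "cy" (pixels), "dist" ([k1, k2, p1, p2, k3] as OpenCV has them; the pictures are not rectified), "world_from_camera" (4x4, takes a point from camera to world coordinates); the wrist camera has in their place "T_tool_cam" (4x4, takes a point from camera to tool coordinates, whose origin is the TCP and whose axes are the flange's). Camera axes: x right, y up, looking along -z (the intrinsics and any distortion apply to the point x, -y, -z); pixel columns grow to the right and rows downward; lengths in m; the calibration is good to about 2 mm. A picture is of the moment at which its call begins: read the wrist's pose just before it. camera_info takes no time and is no camera call.
- ctrl.close_job(): hands the job in; it is judged then, once.
The state is a dict: "time_s": time; "q": joint angles; "qd": joint speeds; "effort": joint torques, N m; "position": TCP position; "orientation": TCP orientation; "contact_force": force on the tool from outside, world axes, zero at the start; "ft_torque": the same for the moment, N m; "grip_width": finger opening in m; "grip_force": force on a finger pad.
Only numpy, scipy, OpenCV 4.12 (cv2) and the standard library are available. Lean on these libraries where they do the work, as an engineer would, in place of code of your own. Each camera call takes 0.05 s, during which the arm holds its last target. There are 200 camera calls.

TASK

Someone left the brass tongs standing in the feed slot of the reed profiling machine. First switch the machine off at its locking toggle: pull the black-knobbed bat outward, flip it over to the side away from the tongs and let it drop fully home in its notch. Only then take the tongs out and hang them by their loop on the iron hook of the green shelf, leaving them hanging free and still and the other things on the bench undisturbed.

Things in the scene. Friction and masses are not known exactly. Their poses are not given: they have to be found in the camera images.
- machine: Grey bench machine, base plate 180 (x) x 320 (y) x 40 mm, fixed to the table (place and yaw vary). Origin: centre of its underside; z up. On its -y half a dark steel switch box (120 x 110 mm, top 100 mm above the table) with the locking toggle; on its +y half an aluminium feed slot; behind, a motor reaching 94 mm high.
- toggle_pivot (a point): Pivot of the locking toggle, in the middle of the switch box's top, at (0, -95, 100) mm in the machine's frame; axes as the machine's. The bat swings about the x axis through it. Two steel gate cheeks 40 mm tall, 18 mm wide (y), at x = +-10 to +-18 mm, straddle the bat; a cross pin on the bat drops into a notch on either side of them.
- toggle_swing (a joint): Lean of the bat about the machine's +x, rad. 0 upright, negative towards the tongs (+y), positive away (-y): its direction from the pivot is (0, -sin q, cos q) in the machine's frame. Starts ON, locked, at -0.40 to -0.46; OFF is +0.38 to +0.46. Stops at +-0.46; home in a notch it cannot come nearer upright than 0.37. Friction 0.04 N m, no spring.
- toggle_pull (a joint): How far the bat is pulled out along its own length, m, 0 = home to 0.018 = end stop. A spring draws it home with 4 N at 0 and 8.5 N at 18 mm. It must be pulled at least 11 mm, and held so, for the cross pin to clear the gate. Let go on top of the gate it does not lock.
- toggle_knob (a point): Middle of the black cylindrical grip of the bat, 95 mm from the pivot along the bat when home (moves out with it). Grip 24 mm diameter, from 70 to 112 mm along the bat, topped by a 32 mm disc ending at 120 mm. z axis along the bat, outward; x axis the pivot's direction.
- tongs: Brass tongs, rigid, 191 mm tall, about 300 g, standing loose and upright in the feed slot, facing as the machine does. Origin: middle between the feet; z up, 12 mm thick along x, 52 mm wide along y; alike when half turned. Two arms to 91 mm; a 50 mm wide cross bar, top at 99 mm; above it a gabled loop of 9 mm bar, open along x, clear 34 mm wide and up to 145.5 mm high; on top a flat tab.
- feed_slot (a point): Middle of the feed slot's floor, at (0, 85, 40) mm in the machine's frame. The slot runs along y between cheeks 30 mm high, 19 mm apart; 66 mm long.
- tongs_tab (a point): Middle of the tongs' finger tab, 172 mm above the feet: a plate 22 mm wide (tongs' y), 12 mm thick (x), from about 151 to 191 mm above the feet, clear for gripping from above across its 22 mm.
- tongs_loop (a point): Underside of the peak of the loop's top bar, 145.5 mm above the feet: the point that rests on the hook.
- shelf: Green painted shelf standing on the table, fixed (its place and yaw vary). Origin on the table directly below the hook's seat; x away from the robot side, z up. Board 150 x 340 x 20 mm, top at 255 mm, its front edge at x = +45 mm, end panels at y = +-161 mm, open below.
- iron_hook: Dark iron hook of 8 mm round bar screwed into the middle of the shelf's front edge, pointing along the shelf's -x and turned up at its tip. Origin and axes as the shelf's. The bar runs from the edge at x = +45 mm to x = -8 mm, its centre 245 mm up in its level part from x = +12 to -8 mm; it then turns up to the tip, whose top is 263 mm up at x = -16 to -24 mm.
- hook_seat (a point): Top of the hook's bar at its seat, 249 mm above the table, at x = y = 0 of the shelf.
- cup: White ceramic reed cup, 72 mm wide, 75 mm tall, on the shelf; leave alone. Origin under its centre.
- tuning_pin: Dark olive horn tuning pin, 100 mm, lying on the shelf; leave alone.
- former_a: Steel staple former, 117 mm, lying on the machine's base plate in front of the feed slot; leave alone.
- former_b: The other steel staple former, lying on the table between machine and shelf; leave alone.
- jar: Amber glass jar, 64 mm wide, 80 mm tall, on the table behind, near the middle; leave alone.
- cork_block: Cork block 90 x 60 x 35 mm on the table on the robot's side; leave alone.
- cane_gauge: Pale wooden gauge block with a cane on it, 110 x 45 x 40 mm, under the shelf; leave alone.

How it is judged (in metres and radians):
On the way, in this order (a step that is already met when the one before it is completed fails the run):
1. the toggle is flipped to OFF and home in its notch (value of joint toggle_swing above 0.35 rad and value of joint toggle_pull below 0.003 m), for 0.2 s.
2. the tongs are lifted clear of the feed slot (z of tongs in the frame of machine above 0.075 m), for 0.1 s.
3. the tongs hang by their loop on the hook (x of tongs_loop in the frame of shelf between -0.018 and 0.042 m and y of tongs_loop in the frame of shelf between -0.012 and 0.012 m and z of tongs_loop in the frame of shelf between 0.242 and 0.262 m and angle between tongs's own z axis and vertical below 0.2 rad and contact force between tongs and iron_hook above 1 N), for 0.2 s.
At the end, for the whole second after the job is handed in: Toggle leans to OFF (swing over 0.35 rad), bat home (pull under 3 mm). Tongs hang still and released on the hook (it bears over 1 N): loop peak from 18 mm before to 42 mm behind the seat, within 12 mm sideways, -7 to +13 mm of its height, upright within 0.2 rad (all of step 1 and all of step 3 and linear speed of tongs below 0.03 m/s and angular speed of tongs below 0.4 rad/s); the robot touches nothing.
It fails at once if the tongs are taken while the machine is not locked off (distance of tongs from where it was at the start of the episode above 0.02 m and not (value of joint toggle_swing above 0.35 rad and value of joint toggle_pull below 0.003 m)).
It fails at once if a bystander is moved more than 40 mm (distance of any of cup, tuning_pin, former_a, former_b, jar, cork_block, cane_gauge from where it was at the start of the episode above 0.04 m).
It fails at once if the cup is tipped (angle between cup's own z axis and vertical above 0.4 rad).
It also fails if it takes over 72 s, if anything falls off the work surface, if the arm or the gripper's body presses on something with over 40 N, if the wrist force passes 120 N, or if a joint passes its speed limit or range.

## Working session

There is one attempt and no reset: what is moved stays moved. The work goes in short steps, Python scripts to look and compute and a tool call to move; the robot and the scene stay as the last step left them, time stands still between calls to the robot, and variables do not carry over. Pictures are saved under pics/ and viewed, at most 14 in all, crops included, and the job is handed in when it is done.

Besides the shell and the picture viewer there is one more tool, called after "Emit:" by a JSON object that holds its "fn" and its "kwargs", one argument or row to a line. move_arm: Moves the arm, as the interface text tells. Its arguments: {"type":"object","properties":{"series":{"type":"array"}},"required":["series"]}

```bash
ls; mkdir -p pics
python3 - <<'E'
from cell import ctrl
import cv2, numpy as np
np.set_printoptions(precision=4,suppress=True)
s=ctrl.read_state(); print(s)
for n in ("side","top","wrist"):
    im=ctrl.camera(n); np.save(f"pics/{n}0.npy",im); cv2.imwrite(f"pics/{n}0.png",im[:,:,::-1]); print(n,ctrl.camera_info(n))
a=cv2.imread("pics/side0.png");
E
```

```text
pics
{'time_s': 0.0, 'q': array([-65.3681,  15.1695,  91.9804,  -0.0004,  72.9779,  -2.1132]), 'qd': array([-0.0536,  0.0285,  0.0563, -0.0223,  0.0194, -0.0061]), 'effort': array([  0.0009, -51.5105, -36.7317,   0.0001,   0.0129,   0.    ]), 'position': array([ 0.3036, -0.6025,  0.4034]), 'orientation': array([[ 0.893 ,  0.45  , -0.0009],
       [ 0.45  , -0.893 ,  0.002 ],
       [ 0.0001, -0.0022, -1.    ]]), 'contact_force': array([0.1865, 0.4953, 0.0413]), 'ft_torque': array([-0.0073,  0.0136, -0.0032]), 'grip_force': 0.0, 'grip_width': 0.0855661790776028}
side {'fx': 499.2394094988195, 'fy': 499.2394094988195, 'cx': 321.8701840893347, 'cy': 205.48537065639306, 'dist': array([-0.0331,  0.    ,  0.    ,  0.    ,  0.    ]), 'world_from_camera': array([[ 0.8138,  0.3071, -0.4934, -0.0208],
       [-0.5811,  0.4445, -0.6818, -0.7755],
       [ 0.0099,  0.8415,  0.5402,  0.7908],
       [ 0.    ,  0.    ,  0.    ,  1.    ]])}
top {'fx': 377.72769036642126, 'fy': 377.72769036642126, 'cx': 312.70031000783985, 'cy': 206.66554726045558, 'dist': array([-0.0829,  0.    ,  0.    ,  0.    ,  0.    ]), 'world_from_camera': array([[-0.0205,  0.9865, -0.1627,  0.4129],
       [-0.9997, -0.0178,  0.0182,  0.0097],
       [ 0.015 ,  0.163 ,  0.9865,  1.2029],
       [ 0.    ,  0.    ,  0.    ,  1.    ]])}
wrist {'fx': 309.2133538398182, 'fy': 309.2133538398182, 'cx': 319.3117250319163, 'cy': 200.5471160410547, 'dist': array([-0.0344,  0.    ,  0.    ,  0.    ,  0.    ]), 'T_tool_cam': array([[-0.0003,  0.9617,  0.2742,  0.0685],
       [ 1.    ,  0.0002,  0.0006, -0.0008],
       [ 0.0005,  0.2742, -0.9617,  0.0316],
       [ 0.    ,  0.    ,  0.    ,  1.    ]])}
```

View pics/side0.png

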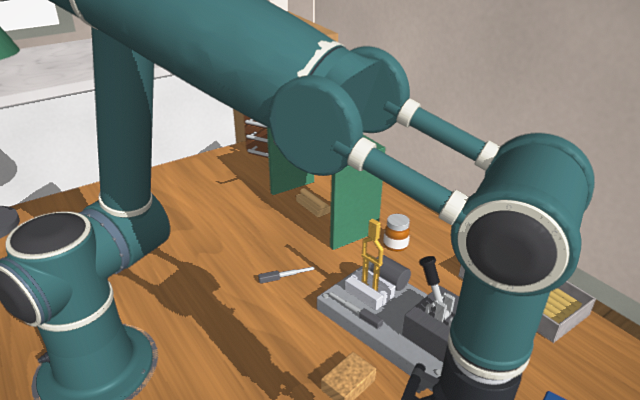

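View pics/top0.png

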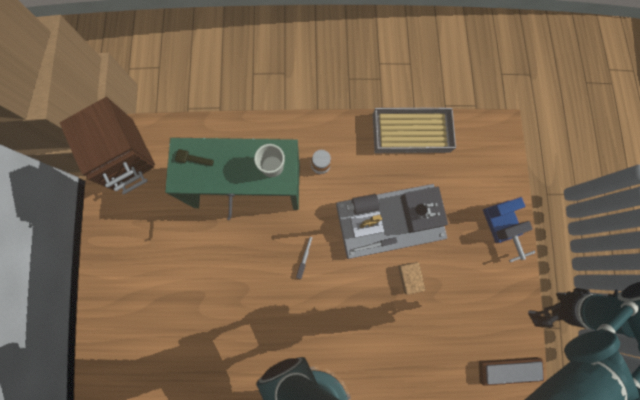

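```bash
cat > h.py <<'E'
import cv2, numpy as np
from cell import ctrl
np.set_printoptions(precision=4,suppress=True)
F=np.diag([1,-1,-1.])
def cam(name,state=None):
    i=ctrl.camera_info(name)
    K=np.array([[i['fx'],0,i['cx']],[0,i['fy'],i['cy']],[0,0,1]])
    if name=='wrist':
        T=np.eye(4);T[:3,:3]=state['orientation'];T[:3,3]=state['position'];T=T@i['T_tool_cam']
    else: T=i['world_from_camera']
    return K,i['dist'],T
def ray(c,px):
    K,d,T=c
    p=cv2.undistortPoints(np.array(px,float).reshape(-1,1,2),K,d).reshape(-1,2)
    v=np.c_[p[:,0],-p[:,1],-np.ones(len(p))]@T[:3,:3].T
    return T[:3,3],v/np.linalg.norm(v,axis=1)[:,None]
def plane(c,px,z):
    o,v=ray(c,px); return o+v*((z-o[2])/v[:,2])[:,None]
def tri(rs):
    A=np.zeros((3,3));b=np.zeros(3)
    for o,v in rs:
        P=np.eye(3)-np.outer(v,v);A+=P;b+=P@o
    x=np.linalg.solve(A,b); return x,[np.linalg.norm((np.eye(3)-np.outer(v,v))@(x-o)) for o,v in rs]
def proj(c,X):
    K,d,T=c; p=(np.atleast_2d(X)-T[:3,3])@T[:3,:3]@F
    return cv2.projectPoints(p,np.zeros(3),np.zeros(3),K,d)[0].reshape(-1,2)
def snap(name,tag):
    s=ctrl.read_state(); im=ctrl.camera(name); cv2.imwrite(f'pics/{tag}.png',im[:,:,::-1]); np.savez(f'pics/{tag}.npz',im=im,p=s['position'],R=s['orientation']); return im,cam(name,s)
def load(name,tag):
    z=np.load(f'pics/{tag}.npz'); return z['im'],cam(name,dict(position=z['p'],orientation=z['R']))
E
python3 - <<'E'
import cv2,numpy as np
a=cv2.imread('pics/top0.png')[170:270,320:460]; b=cv2.imread('pics/side0.png')[205:355,310:470]
a=cv2.resize(a,(490,350),interpolation=cv2.INTER_CUBIC)
b=cv2.resize(b,(640,600),interpolation=cv2.INTER_CUBIC)[:, :640]
# composite: top crop of hook too
h=cv2.resize(cv2.imread('pics/top0.png')[125:225,160:310],(450,300),interpolation=cv2.INTER_CUBIC)
o=np.zeros((600,800,3),np.uint8); 
b=cv2.resize(b,(400,375)); a=cv2.resize(a,(400,286)); 
o[:375,:400]=b; o[:286,400:]=a; o[290:590,400:]=h[:,:400]
cv2.imwrite('pics/comp0.png',o)
E
```

```text
(no output)
```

View pics/comp0.png

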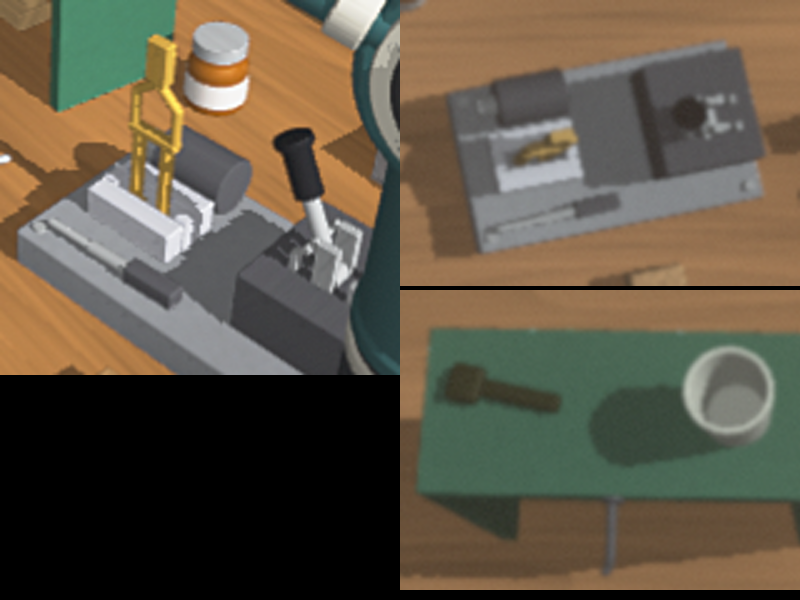

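```bash
cat > m1.py <<'E'
from h import *
from scipy.optimize import least_squares
T=cam('top');S=cam('side')
im=np.load('pics/top0.npy')
# shelf board top by colour
hsv=cv2.cvtColor(im,cv2.COLOR_RGB2HSV)
m=((hsv[...,0]>60)&(hsv[...,0]<90)&(hsv[...,1]>60)).astype(np.uint8); m[:,310:]=0
m[300:]=0
n,l,st,ce=cv2.connectedComponentsWithStats(m); k=1+np.argmax(st[1:,4]); c=(l==k).astype(np.uint8)
c=cv2.morphologyEx(c,cv2.MORPH_CLOSE,np.ones((3,3)))
H=cv2.convexHull(max(cv2.findContours(c,0,2)[0],key=len)); print('hull',cv2.approxPolyDP(H,2.5,True).reshape(-1,2).tolist())
print('knob',tri([(r[0],r[1][0]) for r in (ray(T,[(421.5,209.5)]),ray(S,[(427.2,260.2)]))]))
# tongs mask in both
for nm,im,cm in(('top',im,T),('side',np.load('pics/side0.npy'),S)):
    hsv=cv2.cvtColor(im,cv2.COLOR_RGB2HSV)
    m=((hsv[...,0]>15)&(hsv[...,0]<28)&(hsv[...,1]>170)&(hsv[...,2]>90)); r=np.s_[200:300,350:400]
    yy,xx=np.nonzero(m[r]); print(nm,len(yy),xx.min()+350,xx.max()+350,yy.min()+200,yy.max()+200)
P=np.array([[-90,160,40],[90,160,40],[-90,-160,40]])/1e3
obsT=np.array([(348,257.5),(336.8,202.6),(446.7,237.2)])
def M(v,X):
    c,s=np.cos(v[2]),np.sin(v[2]); return X@np.array([[c,s,0],[-s,c,0],[0,0,1]])+[v[0],v[1],0]
f=lambda v:np.r_[(proj(T,M(v,P))-obsT).ravel(),(proj(S,M(v,P[:1]))-[318,299]).ravel()]
s=least_squares(f,[.5,-.25,.1],loss='soft_l1'); print(s.x,np.degrees(s.x[2]),s.fun)
v=s.x
for q in(-.43,):
    X=np.array([0,-95-120*np.sin(q),100+120*np.cos(q)])/1e3
    print('knobtop pred',M(v,X),proj(T,M(v,X)),proj(S,M(v,X)))
X=np.array([0,85,231])/1e3; print('tab top pred',M(v,X),proj(T,M(v,X)),proj(S,M(v,X)))
print('tab tri',tri([(r[0],r[1][0]) for r in (ray(T,[(320+168/2.857,170+137/2.86)]),ray(S,[(374.4,221.8)]))]))
E
python3 m1.py
```

```text
hull [[171, 141], [295, 141], [297, 194], [168, 192]]
knob (array([ 0.5644, -0.3026,  0.2064]), [np.float64(0.00024738565548834625), np.float64(0.0002473856554882758)])Traceback (most recent call last):
  File "m1.py", line 17, in <module>
    yy,xx=np.nonzero(m[r]); print(nm,len(yy),xx.min()+350,xx.max()+350,yy.min()+200,yy.max()+200)
                                             ~~~~~~^^
    return umr_minimum(a, axis, None, out, keepdims, initial, where)
ValueError: zero-size array to reduction operation minimum which has no identity
```

```bash
sed -i '/^# tongs mask/,/yy,xx=/d' m1.py
cat >> m1.py <<'E'
C=plane(T,[(171,139.5),(297,139.5),(299,195),(166.5,193)],.255); print('board',C)
print('hook root/tip',plane(T,[(231,195),(229.3,218.3)],.25))
E
python3 m1.py
```

```text
hull [[171, 141], [295, 141], [297, 194], [168, 192]]
knob (array([ 0.5644, -0.3026,  0.2064]), [np.float64(0.00024738565548834625), np.float64(0.0002473856554882758)])
[ 0.5605 -0.2607  0.1815] 10.396676156683961 [ 0.9775  0.5766 -0.1437 -1.228   1.5554 -0.225  -1.2172 -2.3319]
knobtop pred [ 0.5686 -0.305   0.2091] [[422.6082 207.7117]] [[429.7779 258.951 ]]
tab top pred [ 0.5452 -0.1771  0.231 ] [[377.5942 216.1091]] [[376.0027 221.2544]]
tab tri (array([ 0.5396, -0.1793,  0.2332]), [np.float64(0.0005512209596766867), np.float64(0.0005512209596766647)])
board [[0.756  0.3634 0.255 ]
 [0.7488 0.0298 0.255 ]
 [0.6001 0.0266 0.255 ]
 [0.6117 0.3682 0.255 ]]
hook root/tip [[0.6043 0.2016 0.25  ]
 [0.5439 0.2051 0.25  ]]
```

Emit:
{"fn": "move_arm", "kwargs": {
  "series": [
    [-1,[0.3,-0.15,-0.3],[0,0,0]],
    [-1,[0.6,-0.3,-0.5],[0,0,0]],
    [-1,[0.86,-0.44,-0.63],[0,0,0]],
    [-1,[0.86,-0.44,-0.63],[0,0,0]],
    [-1,[0.86,-0.44,-0.63],[0,0,0]]
  ]
}}

```text
time_s: 0.57
position: [0.3922, -0.4824, 0.504]
orientation: [[0.891, 0.453, 0.006], [0.453, -0.891, -0.003], [0.004, 0.005, -1.0]]
contact_force: [-0.6, -0.8, 0.8]
grip_width: 0.0853
grip_force: 0.0
```

Emit:
{"fn": "move_arm", "kwargs": {
  "series": [
    [-1,[0.86,-0.44,0],[0,0,0]],
    [-1,[0.86,-0.44,0],[0,0,0]],
    [-1,[0.86,-0.44,0],[0,0,0]],
    [-1,[0.86,-0.44,0],[0,0,0]],
    [-1,[0.86,-0.44,0],[0,0,0]]
  ]
}}

```text
time_s: 0.98
position: [0.4768, -0.3656, 0.4986]
orientation: [[0.891, 0.454, 0.0], [0.454, -0.891, 0.002], [0.001, -0.002, -1.0]]
contact_force: [-1.0, 0.1, -0.4]
grip_width: 0.0856
grip_force: 0.0
```

Emit:
{"fn": "move_arm", "kwargs": {
  "series": [
    [-1,[0.86,-0.44,0],[0,0,0.045]],
    [-1,[0.86,-0.44,0],[0,0,0.045]],
    [-1,[0.86,-0.44,0],[0,0,0.045]],
    [-1,[0.86,-0.44,0],[0,0,0.045]],
    [-1,[0.86,-0.44,0],[0,0,0.045]],
    [-1,[0.86,-0.44,0],[0,0,0.045]],
    [-1,[0.86,-0.44,0],[0,0,0.045]],
    [-1,[0.86,-0.44,0],[0,0,0.045]]
  ]
}}

```text
time_s: 1.65
position: [0.5595, -0.2532, 0.4988]
orientation: [[0.983, 0.181, -0.001], [0.181, -0.983, -0.0], [-0.001, 0.0, -1.0]]
contact_force: [0.1, -0.4, -0.1]
grip_width: 0.0855
grip_force: 0.0
```

Run:
```python
from h import *
im,c=snap('wrist','w1')
s=ctrl.read_state(); print(s['position'],s['orientation'],s['qd'],s['q'],s['contact_force'])
for n in('side','top'):
    snap(n,n+'1')
```

```text
[ 0.5595 -0.2533  0.499 ] [[ 0.9835  0.1811 -0.0006]
 [ 0.1811 -0.9835 -0.0003]
 [-0.0007  0.0002 -1.    ]] [-0.1258 -0.1081 -0.0602  0.1066  0.0629  0.2323] [-26.6709   6.0885  92.6749  -0.0328  81.2591  52.8985] [-0.4872 -0.3108  0.4603]
```

View pics/w1.png

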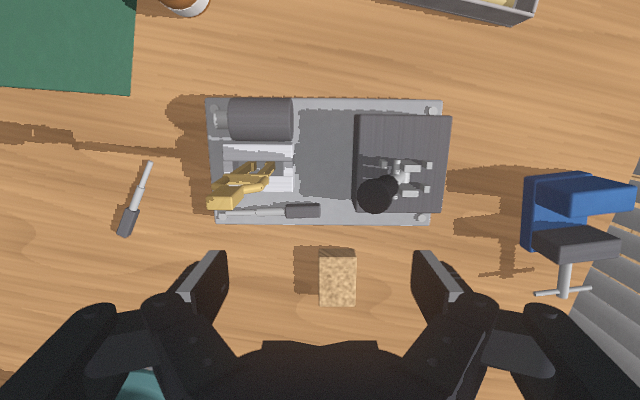

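```bash
cat > m2.py <<'E'
from h import *
from scipy.optimize import least_squares
T=cam('top');S=cam('side');im,W=load('wrist','w1')
g=cv2.cvtColor(im,cv2.COLOR_RGB2GRAY)[165:225,345:415]
m=(g<45).astype(np.uint8); n,l,st,ce=cv2.connectedComponentsWithStats(m);k=1+np.argmax(st[1:,4]);print('dark',st[k],ce[k]+[345,165])
P=np.array([[-90,160,40],[90,160,40],[-90,-160,40],[90,-160,40],[60,-40,100],[60,-150,100],[-60,-150,100],[-60,-40,100]])/1e3
obs=np.array([(216,224),(206,98),(430,225),(442,100),(355,115),(451,116),(446,213),(356,213)],float)
def M(v,X):
    c,s=np.cos(v[2]),np.sin(v[2]); return X@np.array([[c,s,0],[-s,c,0],[0,0,1]])+[v[0],v[1],0]
f=lambda v:(proj(W,M(v,P))-obs).ravel()
s=least_squares(f,[.556,-.26,.18],loss='soft_l1'); v=s.x; print('machine',v,np.degrees(v[2]));print(s.fun.reshape(-1,2))
for q in(-.40,-.43,-.46):
    X=np.array([0,-95-120*np.sin(q),100+120*np.cos(q)])/1e3
    print('knobtop pred',q,M(v,X),proj(T,M(v,X)),proj(S,M(v,X)),proj(W,M(v,X)))
X=np.array([0,85,231])/1e3; print('tab top pred',M(v,X),proj(T,M(v,X)),proj(S,M(v,X)),proj(W,M(v,X)))
b=lambda *r:tri([(a[0],a[1][0]) for a in r])
print('knob',b(ray(S,[(427.2,260.2)]),ray(W,[(376,196)])))
print('tab',b(ray(S,[(374.4,221.8)]),ray(W,[(219,203)])))
E
python3 m2.py
python3 - <<'E'
import cv2,numpy as np
im=cv2.imread('pics/w1.png')[90:235,200:460]; cv2.imwrite('pics/w1c.png',cv2.resize(im,(780,435),interpolation=cv2.INTER_CUBIC))
E
```

```text
dark [33 11  8  6 16] [381.5625 177.9375]
machine [ 0.5622 -0.2565  0.2036] 11.666240342574874
[[-0.8355  0.8765]
 [-5.8952 -1.1185]
 [ 2.2334 -4.5139]
 [ 0.5157 -8.5241]
 [ 1.6637  2.1987]
 [ 0.725  -0.4085]
 [-3.1101  1.2317]
 [-0.3841  3.0839]]
knobtop pred -0.4 [ 0.572  -0.3038  0.2105] [[422.2576 206.4032]] [[430.6907 257.3627]] [[380.5532 191.2874]]
knobtop pred -0.43 [ 0.5713 -0.3006  0.2091] [[420.9408 206.756 ]] [[429.0829 257.2128]] [[376.4167 190.9502]]
knobtop pred -0.46 [ 0.5707 -0.2974  0.2075] [[419.6317 207.1104]] [[427.498  257.1152]] [[372.355  190.5879]]
tab top pred [ 0.545  -0.1733  0.231 ] [[376.1328 216.1882]] [[374.6828 220.3734]] [[218.1458 201.0967]]
knob (array([ 0.5659, -0.302 ,  0.2054]), [np.float64(0.00020511625068262953), np.float64(0.00020511625068254818)])
tab (array([ 0.5432, -0.174 ,  0.2291]), [np.float64(0.0005370579870773856), np.float64(0.000537057987077362)])
```

View pics/w1c.png

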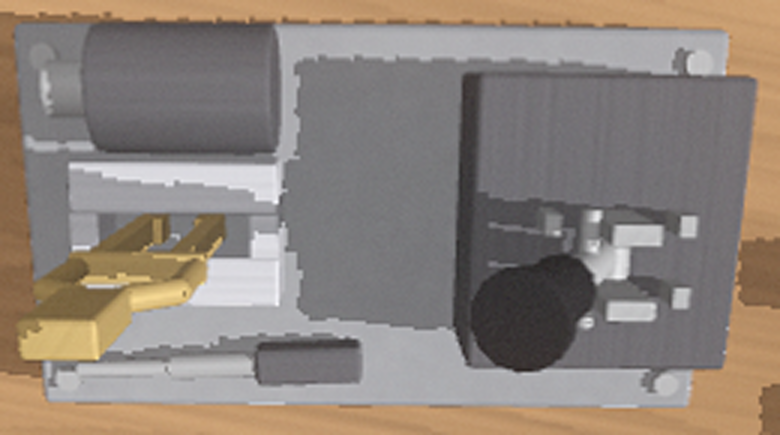

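```bash
sed -i "s/^obs=.*/obs=np.array([(216,223),(205,98.3),(430,224),(442.3,101),(358.3,115),(451.7,115.7),(441.7,212.3),(359.3,211.7)],float)/; s/,loss='soft_l1'//" m2.py; python3 m2.py; sed 's/\[60,-40,100\],\[60,-150,100\],\[-60,-150,100\],\[-60,-40,100\]/[55,-35,100],[55,-155,100],[-55,-155,100],[-55,-35,100]/' m2.py >m3.py; python3 m3.py
```

```text
dark [33 11  8  6 16] [381.5625 177.9375]
machine [ 0.5624 -0.2578  0.1903] 10.905304908044439
[[-0.9049  0.5921]
 [-3.1876 -3.0595]
 [ 2.1807 -2.0843]
 [ 1.9551 -7.7574]
 [ 0.1871  2.7491]
 [ 1.6565  1.7527]
 [ 1.4354  3.5083]
 [-3.282   4.862 ]]
knobtop pred -0.4 [ 0.5715 -0.3052  0.2105] [[422.7914 206.5692]] [[431.07   257.8521]] [[382.046  192.1145]]
knobtop pred -0.43 [ 0.5709 -0.302   0.2091] [[421.4699 206.9063]] [[429.472  257.6899]] [[377.9073 191.7242]]
knobtop pred -0.46 [ 0.5703 -0.2988  0.2075] [[420.1563 207.2451]] [[427.8968 257.5804]] [[373.8424 191.3096]]
tab top pred [ 0.5463 -0.1744  0.231 ] [[376.5236 215.7037]] [[375.5211 220.4243]] [[219.6453 199.845 ]]
knob (array([ 0.5659, -0.302 ,  0.2054]), [np.float64(0.00020511625068262953), np.float64(0.00020511625068254818)])
tab (array([ 0.5432, -0.174 ,  0.2291]), [np.float64(0.0005370579870773856), np.float64(0.000537057987077362)])
dark [33 11  8  6 16] [381.5625 177.9375]
machine [ 0.5627 -0.2578  0.1896] 10.861588757981604
[[-0.9526  0.278 ]
 [-3.1383 -3.4513]
 [ 2.1828 -2.243 ]
 [ 2.0602 -7.9545]
 [-4.1609  6.9306]
 [ 5.5659  5.9634]
 [ 5.8086 -0.491 ]
 [-7.1686  0.8455]]
knobtop pred -0.4 [ 0.5718 -0.3052  0.2105] [[422.7773 206.4461]] [[431.1913 257.7826]] [[382.1206 191.7374]]
knobtop pred -0.43 [ 0.5712 -0.302   0.2091] [[421.4557 206.7824]] [[429.5941 257.6201]] [[377.9803 191.346 ]]
knobtop pred -0.46 [ 0.5706 -0.2988  0.2075] [[420.1419 207.1204]] [[428.0195 257.5102]] [[373.9138 190.9306]]
tab top pred [ 0.5467 -0.1743  0.231 ] [[376.5025 215.5385]] [[375.6766 220.3455]] [[219.6529 199.319 ]]
knob (array([ 0.5659, -0.302 ,  0.2054]), [np.float64(0.00020511625068262953), np.float64(0.00020511625068254818)])
tab (array([ 0.5432, -0.174 ,  0.2291]), [np.float64(0.0005370579870773856), np.float64(0.000537057987077362)])
```

```bash
cat >> h.py <<'E'
from scipy.spatial.transform import Rotation as Ro
def rel(p0,R0,p,R):
    return np.round(R0.T@(np.array(p)-p0)/.15,3),np.round(Ro.from_matrix(R0.T@R).as_rotvec(degrees=True)/360,4)
def batpose(q,r,piv=(.5748,-.3513,.1),yaw=10.4):
    c,s=np.cos(np.radians(yaw)),np.sin(np.radians(yaw)); xm=np.array([c,s,0]);ym=np.array([-s,c,0])
    d=-np.sin(q)*ym+np.array([0,0,np.cos(q)]); z=-d
    return np.array(piv)+r*d,np.c_[xm,np.cross(z,xm),z]
E
python3 - <<'E'
from h import *
s=ctrl.read_state();p,R=batpose(-.43,.325); print(p,R);print(rel(s['position'],s['orientation'],p,R)); p2,R2=batpose(-.43,.245); print(rel(p,R,p2,R2))
E
```

```text
[ 0.5503 -0.218   0.3954] [[ 0.9836  0.1641  0.0753]
 [ 0.1805 -0.894  -0.41  ]
 [ 0.      0.4169 -0.909 ]]
(array([-0.018, -0.241,  0.692]), array([-0.0684,  0.    ,  0.0001]))
(array([-0.   , -0.   ,  0.533]), array([0., 0., 0.]))
```

Emit:
{"fn": "move_arm", "kwargs": {
  "series": [
    [-1,[0,-0.06,0.15],[-0.02,0,0]],
    [-1,[-0.01,-0.12,0.35],[-0.04,0,0]],
    [-1,[-0.018,-0.2,0.55],[-0.06,0,0]],
    [-1,[-0.018,-0.241,0.692],[-0.0684,0,0]],
    [-1,[-0.018,-0.241,0.692],[-0.0684,0,0]],
    [-1,[-0.018,-0.241,0.692],[-0.0684,0,0]],
    [-1,[-0.018,-0.241,0.692],[-0.0684,0,0]]
  ]
}}

```text
time_s: 2.38
position: [0.5516, -0.2177, 0.3974]
orientation: [[0.983, 0.165, 0.078], [0.182, -0.894, -0.41], [0.002, 0.417, -0.909]]
contact_force: [0.1, -0.6, 1.2]
grip_width: 0.0856
grip_force: 0.0
```

Run:
```python
from h import *
im,c=snap('wrist','w2'); im2,_=snap('side','side2')
s=ctrl.read_state(); p,R=batpose(-.43,.245); print(s['position'],rel(s['position'],s['orientation'],p,R))
for r in(.07,.112,.12):
    pp=batpose(-.43,r)[0]; print(r,proj(c,pp),proj(cam('side'),pp))
o=np.zeros((600,640,3),np.uint8); o[:400]=im; o[400:]=cv2.resize(im2[180:330,330:490],(213,200)).repeat(1,0)[:, :1].repeat(640,1)*0
o[400:,:320]=cv2.resize(im2[215:315,350:510],(320,200)); cv2.imwrite('pics/c2.png',o[:,:,::-1])
```

```text
[ 0.552  -0.2181  0.3985] (array([-0.013, -0.012,  0.551]), array([ 0.0002, -0.0007, -0.0001]))
0.07 [[319.4726 208.0493]] [[433.8207 282.4825]]
0.112 [[319.4843 227.6095]] [[428.5901 262.5586]]
0.12 [[319.487  232.2855]] [[427.5784 258.7095]]
```

View pics/c2.png

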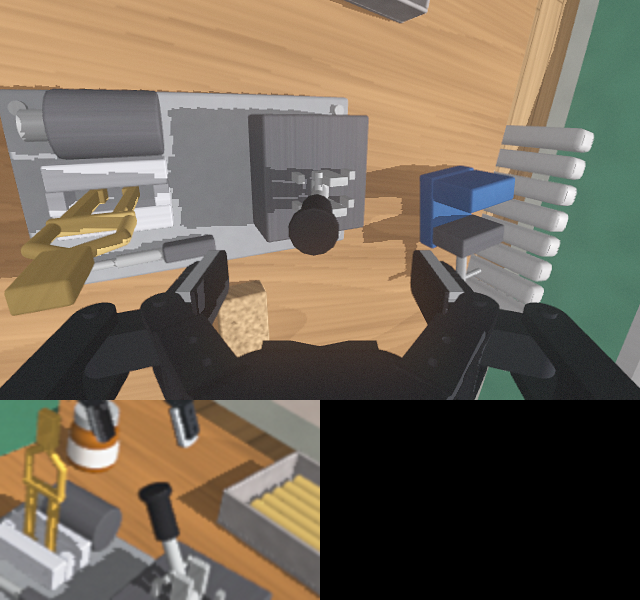

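Run:
```python
from h import *
s=ctrl.read_state(); p,R=batpose(-.455,.245); print(s['position'],rel(s['position'],s['orientation'],p,R),proj(load('wrist','w2')[1],batpose(-.455,.12)[0]))
```

```text
[ 0.552  -0.2181  0.3985] (array([-0.013, -0.053,  0.551]), array([-0.0038, -0.0007, -0.0001])) [[314.5589 232.2568]]
```

Emit:
{"fn": "move_arm", "kwargs": {
  "series": [
    [-1,[-0.013,-0.053,0.0],[-0.0038,0,0]],
    [-1,[-0.013,-0.053,0.2],[-0.0038,0,0]],
    [-1,[-0.013,-0.053,0.4],[-0.0038,0,0]],
    [-1,[-0.013,-0.053,0.55],[-0.0038,0,0]],
    [-1,[-0.013,-0.053,0.55],[-0.0038,0,0]],
    [-1,[-0.013,-0.053,0.55],[-0.0038,0,0]],
    [-1,[-0.013,-0.053,0.55],[-0.0038,0,0]]
  ]
}}

```text
time_s: 3.07
position: [0.555, -0.2445, 0.3195]
orientation: [[0.983, 0.162, 0.083], [0.182, -0.883, -0.432], [0.003, 0.44, -0.898]]
contact_force: [-0.1, -0.2, 0.6]
grip_width: 0.0858
grip_force: 0.0
```

Emit:
{"fn": "move_arm", "kwargs": {
  "series": [
    [1,[0,0,0],[0,0,0]],
    [1,[0,0,0],[0,0,0]],
    [1,[0,0,0],[0,0,0]],
    [1,[0,0,0],[0,0,0]],
    [1,[0,0,0],[0,0,0]],
    [1,[0,0,0],[0,0,0]],
    [1,[0,0,0],[0,0,0]],
    [1,[0,0,0],[0,0,0]],
    [1,[0,0,0],[0,0,0]],
    [1,[0,0,0],[0,0,0]]
  ]
}}

```text
time_s: 3.9
position: [0.5546, -0.244, 0.3183]
orientation: [[0.983, 0.164, 0.082], [0.183, -0.883, -0.432], [0.002, 0.44, -0.898]]
contact_force: [-0.1, 0.0, 5.5]
grip_width: 0.0264
grip_force: 58.1
```

Run:
```python
from h import *
s=ctrl.read_state(); p,R=batpose(-.455,.245); print(s['position'],p,rel(s['position'],s['orientation'],p,R),s['contact_force'],s['grip_width'],s['grip_force'])
# arc plan relative to start (r .245 home): rows in start frame
p0,R0=p,R
for q in [-.455,-.35,-.25,-.15,-.05,.05,.15,.25,.35,.44]:
    print(q,*rel(p0,R0,*batpose(q,.261)))
```

```text
[ 0.5546 -0.244   0.3183] [ 0.5554 -0.2454  0.3201] (array([ 0.004,  0.014, -0.006]), array([ 0.    , -0.0004,  0.0003])) [-0.1102  0.0492  5.5128] 0.02641511137213448 58.12156319618225
-0.455 [-0.    -0.    -0.107] [0. 0. 0.]
-0.35 [ 0.     0.182 -0.097] [ 0.0167  0.     -0.    ]
-0.25 [ 0.     0.354 -0.07 ] [ 0.0326  0.     -0.    ]
-0.15 [-0.     0.523 -0.026] [ 0.0485  0.     -0.    ]
-0.05 [0.    0.686 0.034] [ 0.0645  0.     -0.    ]
0.05 [0.    0.842 0.111] [ 0.0804  0.     -0.    ]
0.15 [0.    0.99  0.202] [ 0.0963 -0.     -0.    ]
0.25 [-0.     1.128  0.308] [ 0.1122 -0.     -0.    ]
0.35 [-0.     1.254  0.427] [ 0.1281  0.     -0.    ]
0.44 [-0.     1.358  0.545] [ 0.1424 -0.     -0.    ]
```

Emit:
{"fn": "move_arm", "kwargs": {
  "series": [
    [1,[0,0,-0.04],[0,0,0]],
    [1,[0,0,-0.075],[0,0,0]],
    [1,[0,0,-0.1],[0,0,0]],
    [1,[0,0,-0.1],[0,0,0]],
    [1,[0,0,-0.1],[0,0,0]],
    [1,[0,0,-0.1],[0,0,0]]
  ]
}}

```text
time_s: 4.4
position: [0.5526, -0.2381, 0.3295]
orientation: [[0.983, 0.165, 0.079], [0.183, -0.883, -0.432], [-0.001, 0.439, -0.899]]
contact_force: [3.4, -7.4, -5.3]
grip_width: 0.0267
grip_force: 59.3
```

Run:
```python
from h import *
s=ctrl.read_state(); p,R=batpose(-.455,.261); print(s['position'],p,rel(s['position'],s['orientation'],p,R),s['contact_force'],s['grip_width'],s['grip_force'], s['orientation'].T@s['contact_force'])
r=.261
for q0,qs in((-.455,[-.4,-.32,-.24,-.16,-.08,0]),(0,[.08,.16,.24,.32,.39,.44])):
  for q in qs: print(q,*rel(*batpose(q0,r),*batpose(q,r)))
```

```text
[ 0.5526 -0.2381  0.3295] [ 0.5541 -0.2385  0.3344] (array([ 0.009,  0.018, -0.027]), array([-0.0001, -0.    ,  0.0005])) [ 3.4134 -7.4317 -5.2515] 0.026731032889983613 59.29665505886078 [1.9984 4.8239 8.1973]
-0.4 [0.    0.096 0.003] [ 0.0088 -0.     -0.    ]
-0.32 [-0.     0.234  0.016] [ 0.0215  0.     -0.    ]
-0.24 [0.    0.371 0.04 ] [ 0.0342 -0.     -0.    ]
-0.16 [0.    0.506 0.075] [ 0.047  0.    -0.   ]
-0.08 [-0.     0.637  0.121] [ 0.0597  0.     -0.    ]
0 [0.    0.765 0.177] [ 0.0724  0.     -0.    ]
0.08 [0.    0.139 0.006] [ 0.0127 -0.     -0.    ]
0.16 [-0.     0.277  0.022] [0.0255 0.     0.    ]
0.24 [-0.     0.414  0.05 ] [ 0.0382  0.     -0.    ]
0.32 [0.    0.547 0.088] [ 0.0509 -0.      0.    ]
0.39 [0.    0.662 0.131] [ 0.0621 -0.     -0.    ]
0.44 [-0.     0.741  0.166] [ 0.07 -0.    0.  ]
```

Emit:
{"fn": "move_arm", "kwargs": {
  "series": [
    [1,[0,0,-0.017],[0,0,0]],
    [1,[0,0.096,-0.014],[0.0088,0,0]],
    [1,[0,0.234,-0.001],[0.0215,0,0]],
    [1,[0,0.371,0.023],[0.0342,0,0]],
    [1,[0,0.506,0.058],[0.047,0,0]],
    [1,[0,0.637,0.104],[0.0597,0,0]],
    [1,[0,0.765,0.16],[0.0724,0,0]],
    [1,[0,0.765,0.16],[0.0724,0,0]],
    [1,[0,0.765,0.16],[0.0724,0,0]]
  ]
}}

```text
time_s: 5.15
position: [0.573, -0.3497, 0.3558]
orientation: [[0.984, 0.181, -0.004], [0.181, -0.984, 0.003], [-0.003, -0.004, -1.0]]
contact_force: [2.0, -1.4, -8.5]
grip_width: 0.0263
grip_force: 59.9
```

Run:
```python
from h import *
s=ctrl.read_state(); p,R=batpose(0,.261); print(s['position'],p,rel(s['position'],s['orientation'],p,R),s['contact_force'],s['grip_width'],s['grip_force'], s['orientation'].T@s['contact_force'])
```

```text
[ 0.573  -0.3497  0.3558] [ 0.5748 -0.3513  0.361 ] (array([ 0.009,  0.013, -0.035]), array([-0.0006,  0.0005,  0.    ])) [ 2.0393 -1.3838 -8.4971] 0.026301687030551954 59.93858277797699 [1.7815 1.7629 8.4848]
```

Emit:
{"fn": "move_arm", "kwargs": {
  "series": [
    [1,[0,0.07,-0.012],[0.0064,0,0]],
    [1,[0,0.139,-0.006],[0.0127,0,0]],
    [1,[0,0.277,0.01],[0.0255,0,0]],
    [1,[0,0.414,0.038],[0.0382,0,0]],
    [1,[0,0.547,0.076],[0.0509,0,0]],
    [1,[0,0.662,0.119],[0.0621,0,0]],
    [1,[0,0.741,0.154],[0.07,0,0]],
    [1,[0,0.741,0.154],[0.07,0,0]],
    [1,[0,0.741,0.154],[0.07,0,0]]
  ]
}}

```text
time_s: 5.9
position: [0.5939, -0.4569, 0.3331]
orientation: [[0.983, 0.164, -0.082], [0.184, -0.889, 0.42], [-0.004, -0.428, -0.904]]
contact_force: [0.2, 0.9, -8.3]
grip_width: 0.0265
grip_force: 60.1
```

Run:
```python
from h import *
s=ctrl.read_state(); p,R=batpose(.435,.261); print(s['position'],p,rel(s['position'],s['orientation'],p,R),s['contact_force'],s['grip_width'],s['grip_force'], s['orientation'].T@s['contact_force'], s['position']-p)
d=s['position']-batpose(0,0)[0]; print(np.linalg.norm(d), np.arctan2(-d@np.array([-.1805,.9836,0]),d[2]))
```

```text
[ 0.5939 -0.4569  0.3331] [ 0.5947 -0.4595  0.3367] (array([ 0.002,  0.006, -0.03 ]), array([-0.0012,  0.0008,  0.0002])) [ 0.1744  0.8599 -8.3064] 0.026506379827936303 60.1337456703186 [0.3611 2.8221 7.8531] [-0.0008  0.0026 -0.0036]
0.2565823332805108 0.43129186818238274
```

Emit:
{"fn": "move_arm", "kwargs": {
  "series": [
    [1,[0,0.005,0.04],[0,0,0]],
    [1,[0,0.005,0.08],[0,0,0]],
    [1,[0,0.005,0.095],[0,0,0]],
    [1,[0,0.005,0.095],[0,0,0]],
    [1,[0,0.005,0.095],[0,0,0]],
    [1,[0,0.005,0.095],[0,0,0]]
  ]
}}

```text
time_s: 6.4
position: [0.593, -0.4525, 0.3238]
orientation: [[0.983, 0.166, -0.078], [0.184, -0.889, 0.419], [0.0, -0.427, -0.904]]
contact_force: [-1.9, 1.7, -4.7]
grip_width: 0.0265
grip_force: 60.0
```

Run:
```python
from h import *
s=ctrl.read_state(); print(s['position'],s['contact_force'],s['grip_width'], s['orientation'].T@s['contact_force'])
d=s['position']-batpose(0,0)[0]; print(np.linalg.norm(d), np.arctan2(-d@np.array([-.1805,.9836,0]),d[2]))
```

```text
[ 0.593  -0.4525  0.3238] [-1.906   1.7044 -4.7357] 0.02648734336867796 [-1.5629  0.1886  5.1465]
0.24629687360109484 0.430673631458315
```

Emit:
{"fn": "move_arm", "kwargs": {
  "series": [
    [1,[0,0,0.02],[0,0,0]],
    [1,[0,0,0.035],[0,0,0]],
    [1,[0,0,0.035],[0,0,0]],
    [1,[0,0,0.035],[0,0,0]],
    [1,[0,0,0.035],[0,0,0]]
  ]
}}

```text
time_s: 6.82
position: [0.593, -0.4519, 0.3223]
orientation: [[0.983, 0.167, -0.074], [0.182, -0.89, 0.417], [0.004, -0.423, -0.906]]
contact_force: [-2.9, -0.5, 5.9]
grip_width: 0.0267
grip_force: 59.5
```

Run:
```python
from h import *
s=ctrl.read_state(); print(s['position'],s['contact_force'],s['grip_width'], s['orientation'].T@s['contact_force'])
d=s['position']-batpose(0,0)[0]; print(np.linalg.norm(d), np.arctan2(-d@np.array([-.1805,.9836,0]),d[2]))
```

```text
[ 0.593  -0.4519  0.3223] [-2.8954 -0.455   5.8969] 0.026714205314930958 [-2.908  -2.5742 -5.318 ]
0.24471707029976755 0.43098955620250906
```

Emit:
{"fn": "move_arm", "kwargs": {
  "series": [
    [-1,[0,0,0],[0,0,0]],
    [-1,[0,0,0],[0,0,0]],
    [-1,[0,0,0],[0,0,0]],
    [-1,[0,0,0],[0,0,0]],
    [-1,[0,0,0],[0,0,0]],
    [-1,[0,0,-0.1],[0,0,0]],
    [-1,[0,0,-0.3],[0,0,0]],
    [-1,[0,0,-0.55],[0,0,0]],
    [-1,[0,0,-0.55],[0,0,0]],
    [-1,[0,0,-0.55],[0,0,0]]
  ]
}}

```text
time_s: 7.65
position: [0.5995, -0.4866, 0.3963]
orientation: [[0.983, 0.167, -0.073], [0.182, -0.891, 0.416], [0.004, -0.422, -0.907]]
contact_force: [1.0, -0.2, -0.9]
grip_width: 0.0852
grip_force: 0.0
```

Run:
```python
from h import *
im,c=snap('wrist','w3'); im2,_=snap('side','side3'); im3,_=snap('top','top3')
s=ctrl.read_state(); print(s['position'],s['contact_force'],s['grip_width'])
for q in (.38,.43,.46): print(q,proj(c,batpose(q,.12)[0]))
o=np.zeros((600,700,3),np.uint8); o[:300,:480]=cv2.resize(im,(480,300)); 
o[300:,:400]=cv2.resize(im2[200:350,310:510],(400,300)); o[300:,400:]=cv2.resize(im3[120:270,310:460],(300,300)); cv2.imwrite('pics/c3.png',o[:,:,::-1])
p,_=batpose(0,0); tab=np.array([.5432,-.174,.47]); R=batpose(0,0)[1]
print(rel(s['position'],s['orientation'],tab,R))
```

```text
[ 0.5988 -0.485   0.3911] [ 0.2505  0.3294 -0.2428] 0.08553841997443563
0.38 [[309.2683 230.4515]]
0.43 [[319.1624 230.5907]]
0.46 [[325.1066 230.5866]]
(array([ 0.015, -2.129,  0.427]), array([-0.0705,  0.0003,  0.0004]))
```

View pics/c3.png

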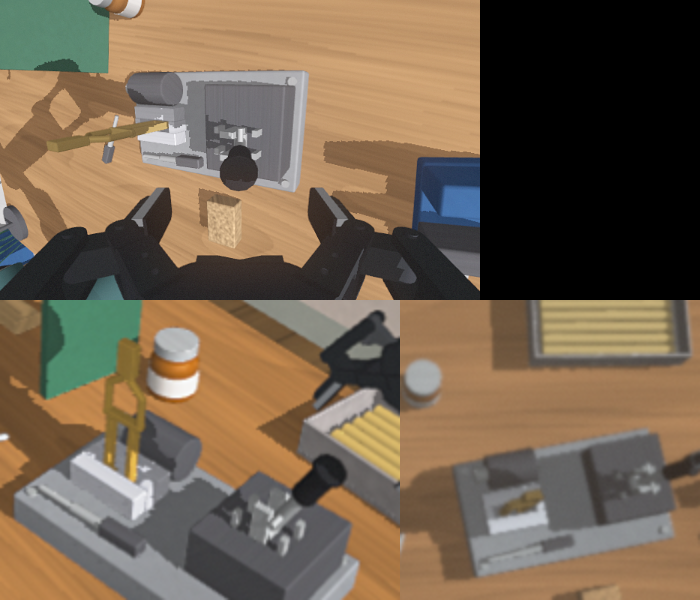

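Run:
```python
from h import *
s=ctrl.read_state(); R=batpose(0,0)[1]; a=np.array([.585,-.40,.48]); b=np.array([.5432,-.174,.47])
print(rel(s['position'],s['orientation'],a,R)); print(rel(a,R,b,R))
for r in(.12,.123,.131): print(proj(cam('side'),batpose(.43,r)[0]))
m=np.load('pics/side3.npz')['im'][265:310,440:490].max(2)<45
yy,xx=np.nonzero(m); print(xx.min()+440,xx.max()+440,yy.min()+265,yy.max()+265, xx.mean()+440,yy.mean()+265)
for r in(.07,.095): print(proj(cam('side'),batpose(.43,r)[0]))
```

```text
(array([ 0.012, -0.773, -0.29 ]), array([-0.0705,  0.0003,  0.0004]))
(array([-0.002, -1.532,  0.067]), array([0., 0., 0.]))
[[475.5894 284.0315]]
[[476.5083 283.186 ]]
[[478.981  280.9103]]
456 482 277 302 468.7943925233645 289.8380062305296
[[460.9204 297.5169]]
[[468.1062 290.9139]]
```

Emit:
{"fn": "move_arm", "kwargs": {
  "series": [
    [-1,[0,0,-0.25],[0,0,0]],
    [-1,[0,-0.25,-0.5],[-0.018,0,0]],
    [-1,[0.01,-0.5,-0.4],[-0.036,0,0]],
    [-1,[0.012,-0.773,-0.29],[-0.054,0,0]],
    [-1,[0.012,-0.773,-0.29],[-0.0705,0,0]],
    [-1,[0.012,-0.773,-0.29],[-0.0705,0,0]],
    [-1,[0.012,-0.773,-0.29],[-0.0705,0,0]],
    [-1,[0.012,-0.773,-0.29],[-0.0705,0,0]]
  ]
}}

```text
time_s: 8.47
position: [0.585, -0.4006, 0.4801]
orientation: [[0.983, 0.183, -0.002], [0.183, -0.983, 0.001], [-0.002, -0.002, -1.0]]
contact_force: [-0.3, -0.0, 0.4]
grip_width: 0.0855
grip_force: 0.0
```

Emit:
{"fn": "move_arm", "kwargs": {
  "series": [
    [-1,[0,-0.25,0],[0,0,0]],
    [-1,[0,-0.5,0],[0,0,0]],
    [-1,[0,-0.75,0.03],[0,0,0]],
    [-1,[0,-0.95,0.05],[0,0,0]],
    [-1,[0,-0.95,0.06],[0,0,0]],
    [-1,[0,-0.95,0.06],[0,0,0]]
  ]
}}

```text
time_s: 8.97
position: [0.5592, -0.2605, 0.4707]
orientation: [[0.983, 0.183, -0.002], [0.183, -0.983, 0.0], [-0.002, -0.001, -1.0]]
contact_force: [-0.2, -0.1, 0.1]
grip_width: 0.0854
grip_force: 0.0
```

Emit:
{"fn": "move_arm", "kwargs": {
  "series": [
    [-1,[0,-0.25,0],[0,0,0]],
    [-1,[0,-0.45,0],[0,0,0]],
    [-1,[0,-0.58,0],[0,0,0]],
    [-1,[0,-0.58,0],[0,0,0]],
    [-1,[0,-0.58,0],[0,0,0]],
    [-1,[0,-0.58,0],[0,0,0]],
    [-1,[0,-0.58,0],[0,0,0]]
  ]
}}

```text
time_s: 9.55
position: [0.5436, -0.1765, 0.4718]
orientation: [[0.983, 0.181, -0.0], [0.181, -0.983, -0.002], [-0.001, 0.002, -1.0]]
contact_force: [0.3, 0.4, 0.0]
grip_width: 0.0857
grip_force: 0.0
```

Run:
```python
from h import *
im,c=snap('wrist','w4')
s=ctrl.read_state(); print(s['position'],s['orientation'],s['contact_force'],s['grip_width'])
print(proj(c,[[.5432,-.174,.231],[.5432,-.174,.191]]))
h=cv2.cvtColor(im,cv2.COLOR_RGB2HSV); m=((h[...,0]>14)&(h[...,0]<30)&(h[...,1]>140)).astype(np.uint8); m[290:]=0
n,l,st,ce=cv2.connectedComponentsWithStats(m); print([(st[k],ce[k]) for k in range(1,n) if st[k,4]>150])
cv2.imwrite('pics/c4.png',np.hstack([im[:,:,::-1]]))
```

```text
[ 0.5434 -0.1763  0.4718] [[ 0.9835  0.1812 -0.0002]
 [ 0.1812 -0.9834 -0.0019]
 [-0.0006  0.0018 -1.    ]] [-0.3396  0.2274  0.4132] 0.08539253438834482
[[315.9472 211.9437]
 [316.3702 197.0846]]
[]
```

View pics/c4.png

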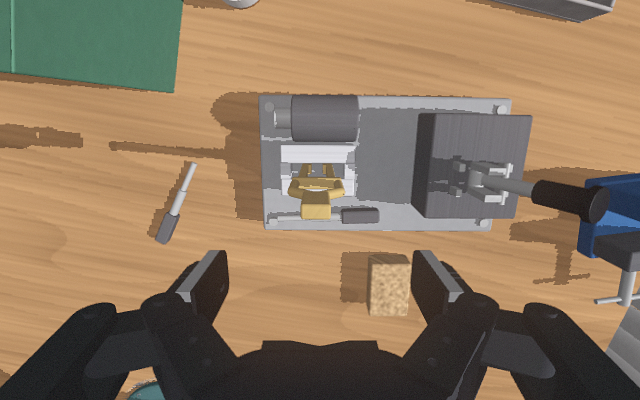

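Run:
```python
from h import *
s=ctrl.read_state(); print(rel(s['position'],s['orientation'],[.5432,-.174,.371],batpose(0,0)[1]))
```

```text
(array([ 0.002, -0.017,  0.672]), array([0.0003, 0.0001, 0.0001]))
```

Emit:
{"fn": "move_arm", "kwargs": {
  "series": [
    [-1,[0,-0.015,0.15],[0,0,0]],
    [-1,[0,-0.015,0.35],[0,0,0]],
    [-1,[0,-0.015,0.5],[0,0,0]],
    [-1,[0,-0.015,0.6],[0,0,0]],
    [-1,[0,-0.015,0.67],[0,0,0]],
    [-1,[0,-0.015,0.67],[0,0,0]],
    [-1,[0,-0.015,0.67],[0,0,0]],
    [-1,[0,-0.015,0.67],[0,0,0]]
  ]
}}

```text
time_s: 10.27
position: [0.5432, -0.1732, 0.373]
orientation: [[0.983, 0.183, 0.002], [0.183, -0.983, -0.003], [0.002, 0.003, -1.0]]
contact_force: [0.2, -0.2, 0.8]
grip_width: 0.0854
grip_force: 0.0
```

Emit:
{"fn": "move_arm", "kwargs": {
  "series": [
    [1,[0,0,0],[0,0,0]],
    [1,[0,0,0],[0,0,0]],
    [1,[0,0,0],[0,0,0]],
    [1,[0,0,0],[0,0,0]],
    [1,[0,0,0],[0,0,0]],
    [1,[0,0,0],[0,0,0]],
    [1,[0,0,0],[0,0,0]],
    [1,[0,0,0],[0,0,0]],
    [1,[0,0,0],[0,0,0]],
    [1,[0,0,0],[0,0,0]]
  ]
}}

```text
time_s: 11.1
position: [0.5428, -0.1728, 0.372]
orientation: [[0.983, 0.183, 0.001], [0.183, -0.983, -0.002], [0.001, 0.002, -1.0]]
contact_force: [-0.4, -0.2, 3.5]
grip_width: 0.021
grip_force: 59.2
```

Run:
```python
from h import *
s=ctrl.read_state(); print(s['position'],s['contact_force'],s['grip_width'],s['grip_force'])
im,c=snap('side','side5'); snap('wrist','w5')
# side hook if visible: save crop for later
```

```text
[ 0.5428 -0.1728  0.372 ] [-0.4072 -0.2162  3.5008] 0.02102721070434355 59.16045069694519
```

Emit:
{"fn": "move_arm", "kwargs": {
  "series": [
    [1,[0,0,-0.1],[0,0,0]],
    [1,[0,0,-0.25],[0,0,0]],
    [1,[0,0,-0.45],[0,0,0]],
    [1,[0,0,-0.65],[0,0,0]],
    [1,[0,0,-0.7],[0,0,0]],
    [1,[0,0,-0.7],[0,0,0]],
    [1,[0,0,-0.7],[0,0,0]]
  ]
}}

```text
time_s: 11.78
position: [0.5423, -0.1723, 0.475]
orientation: [[0.983, 0.183, -0.001], [0.183, -0.983, -0.001], [-0.001, 0.001, -1.0]]
contact_force: [0.9, 0.8, -3.5]
grip_width: 0.0209
grip_force: 59.1
```

Emit:
{"fn": "move_arm", "kwargs": {
  "series": [
    [1,[0,-0.1,0],[0,0,0]],
    [1,[0,-0.3,0],[0,0,0]],
    [1,[0,-0.5,0],[0,0,0]],
    [1,[0,-0.7,0],[0,0,0]],
    [1,[0,-0.85,0],[0,0,0]],
    [1,[0,-0.85,0],[0,0,0]]
  ]
}}

```text
time_s: 12.28
position: [0.5176, -0.0431, 0.473]
orientation: [[0.982, 0.186, -0.006], [0.186, -0.982, 0.002], [-0.005, -0.003, -1.0]]
contact_force: [-0.0, 1.3, -2.3]
grip_width: 0.0213
grip_force: 59.6
```

Emit:
{"fn": "move_arm", "kwargs": {
  "series": [
    [1,[0,-0.2,0],[0,0,0.008]],
    [1,[0,-0.4,0],[0,0,0.018]],
    [1,[0,-0.6,0],[0,0,0.028]],
    [1,[0,-0.75,0],[0,0,0.035]],
    [1,[0,-0.85,0],[0,0,0.035]],
    [1,[0,-0.85,0],[0,0,0.035]]
  ]
}}

```text
time_s: 12.78
position: [0.4946, 0.0807, 0.4733]
orientation: [[0.999, -0.033, -0.005], [-0.033, -0.999, -0.001], [-0.005, 0.001, -1.0]]
contact_force: [-0.4, -0.2, -2.8]
grip_width: 0.0213
grip_force: 60.1
```

Run:
```python
from h import *
s=ctrl.read_state(); print(s['position'],s['orientation'],s['contact_force'],s['grip_width'],s['grip_force'])
R=Ro.from_euler('z',-2,degrees=True).as_matrix()@np.diag([1,-1,-1.])
print(rel(s['position'],s['orientation'],[.48,.205,.478],R))
im,c=snap('wrist','w6')
```

```text
[0.4946 0.0807 0.4733] [[ 0.9995 -0.0328 -0.0045]
 [-0.0328 -0.9995 -0.0006]
 [-0.0045  0.0008 -1.    ]] [-0.3814 -0.2185 -2.757 ] 0.021253189254606016 60.11441946029663
(array([-0.125, -0.825, -0.031]), array([0.0001, 0.0007, 0.0003]))
```

Emit:
{"fn": "move_arm", "kwargs": {
  "series": [
    [1,[-0.02,-0.1,0],[0,0,0]],
    [1,[-0.05,-0.3,0],[0,0,0]],
    [1,[-0.08,-0.5,0],[0,0,0]],
    [1,[-0.12,-0.7,-0.03],[0,0,0]],
    [1,[-0.125,-0.825,-0.03],[0,0,0]],
    [1,[-0.125,-0.825,-0.03],[0,0,0]],
    [1,[-0.125,-0.825,-0.03],[0,0,0]],
    [1,[-0.125,-0.825,-0.03],[0,0,0]],
    [1,[-0.125,-0.825,-0.03],[0,0,0]]
  ]
}}

```text
time_s: 13.58
position: [0.4818, 0.2014, 0.4795]
orientation: [[0.999, -0.037, -0.001], [-0.037, -0.999, -0.003], [-0.001, 0.003, -1.0]]
contact_force: [-1.0, -0.1, -2.6]
grip_width: 0.0213
grip_force: 60.1
```

Run:
```python
from h import *
im,c=snap('wrist','w7')
s=ctrl.read_state(); print(s['position'],s['orientation'],s['contact_force'])
for X in([.56,.203,.249],[.54,.2037,.263],[.605,.2015,.245]): print(proj(c,X),proj(load('wrist','w6')[1],X))
a=load('wrist','w6')[0]
o=np.vstack([im,cv2.resize(a,(320,200)).repeat(1,0)]) if 0 else im
cv2.imwrite('pics/c7.png',np.hstack([cv2.resize(im[20:380,100:540],(440,360)),a[20:380,40:400]])[:,:,::-1])
```

```text
[0.4818 0.2014 0.4798] [[ 0.9993 -0.0375 -0.0005]
 [-0.0375 -0.9993 -0.0026]
 [-0.0004  0.0026 -1.    ]] [-0.0689  0.1083 -3.3773]
[[311.3572  95.6598]] [[117.1215 123.8999]]
[[311.1416 130.2657]] [[108.1307 159.8104]]
[[310.7114  16.3287]] [[109.062  45.756]]
```

View pics/c7.png

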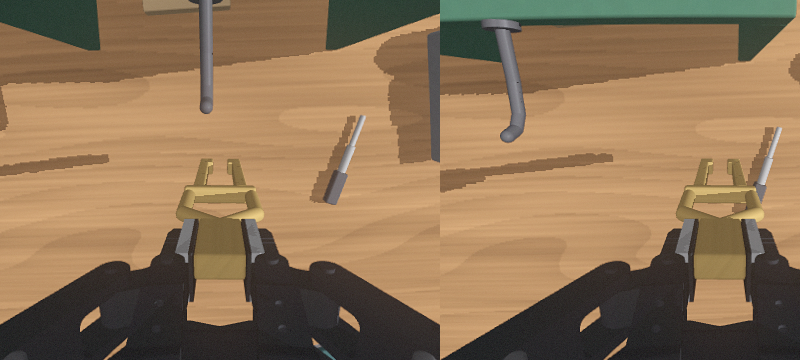

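Run:
```python
from h import *
A=load('wrist','w7')[1];B=load('wrist','w6')[1]
b=lambda *r:tri([(a[0],a[1][0]) for a in r])
t=b(ray(A,[(306,125)]),ray(B,[(108,155)])); r=b(ray(A,[(305.5,19)]),ray(B,[(100,45)])); print(t,r)
t2=b(ray(A,[(306,125)]),ray(cam('top'),[(229.3,218)])); print(t2)
for z in(.263,.259): print(plane(A,[(306,125)],z),plane(B,[(108,155)],z))
print(plane(A,[(305.3,25)],.249),plane(A,[(306,110)],.249))
# loop peak in tool: check tongs image location
p=np.load('pics/w7.npz'); R=p['R'];P=p['p']
for d in([0,0,.1865],[0,0,.141],[0,.017,.233],[0,-.017,.233]): print(proj(A,P+R@np.array(d)))
```

```text
(array([0.5426, 0.2067, 0.2579]), [np.float64(0.00034280565401227344), np.float64(0.0003428056540125024)]) (array([0.604 , 0.2046, 0.2481]), [np.float64(0.0010653368955644061), np.float64(0.0010653368955646245)])
(array([0.5436, 0.206 , 0.2505]), [np.float64(0.001406371049179228), np.float64(0.0014063710491791605)])
[[0.5431 0.2066 0.263 ]] [[0.5428 0.2032 0.263 ]]
[[0.543  0.2067 0.259 ]] [[0.5424 0.2059 0.259 ]]
[[0.5995 0.2048 0.249 ]] [[0.5517 0.2067 0.249 ]]
[[319.8934 243.1382]]
[[320.0723 289.0921]]
[[344.5222 215.6155]]
[[295.0502 215.627 ]]
```

Run:
```python
from h import *
s=ctrl.read_state(); R=Ro.from_euler('z',-2,degrees=True).as_matrix()@np.diag([1,-1,-1.])
for X in([.4818,.2085,.4615],[.5635,.2057,.4615]): print(rel(s['position'],s['orientation'],X,R))
```

```text
(array([-0.002, -0.048,  0.122]), array([ 0.0004,  0.0001, -0.0004]))
(array([ 0.543, -0.049,  0.122]), array([ 0.0004,  0.0001, -0.0004]))
```

Emit:
{"fn": "move_arm", "kwargs": {
  "series": [
    [1,[0,-0.03,0.06],[0,0,0]],
    [1,[0,-0.048,0.122],[0,0,0]],
    [1,[0,-0.048,0.122],[0,0,0]],
    [1,[0,-0.048,0.122],[0,0,0]],
    [1,[0,-0.048,0.122],[0,0,0]],
    [1,[0,-0.048,0.122],[0,0,0]]
  ]
}}

```text
time_s: 14.13
position: [0.482, 0.2098, 0.4623]
orientation: [[0.999, -0.036, 0.001], [-0.036, -0.999, -0.002], [0.001, 0.002, -1.0]]
contact_force: [-0.5, 0.3, -1.8]
grip_width: 0.0211
grip_force: 60.1
```

Run:
```python
from h import *
s=ctrl.read_state(); R=Ro.from_euler('z',-2,degrees=True).as_matrix()@np.diag([1,-1,-1.])
print(s['position'],rel(s['position'],s['orientation'],[.5635,.2057,.4615],R))
im,c=snap('side','side8'); im2,c2=snap('wrist','w8')
m=cv2.cvtColor(im,cv2.COLOR_RGB2HSV); print(proj(c,[.5625,.2058,.249]))
p=s['position']; print('side loop',proj(c,p-[0,0,.1865]))
cv2.imwrite('pics/c8.png',np.hstack([cv2.resize(im[60:260,180:380],(400,400)),cv2.resize(im2[60:310,195:445],(400,400))])[:,:,::-1])
```

```text
[0.482  0.2098 0.4623] (array([0.544, 0.008, 0.005]), array([ 0.0003, -0.0001, -0.0001]))
[[281.5965 141.8374]]
side loop [[251.7567 139.3252]]
```

View pics/c8.png

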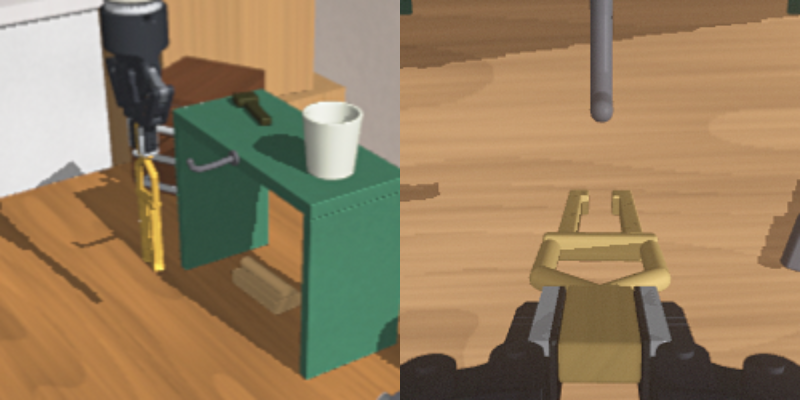

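Emit:
{"fn": "move_arm", "kwargs": {
  "series": [
    [1,[0.1,0,0.005],[0,0,0]],
    [1,[0.2,0.003,0.005],[0,0,0]],
    [1,[0.3,0.005,0.005],[0,0,0]],
    [1,[0.4,0.007,0.005],[0,0,0]],
    [1,[0.48,0.008,0.005],[0,0,0]],
    [1,[0.544,0.008,0.005],[0,0,0]],
    [1,[0.544,0.008,0.005],[0,0,0]],
    [1,[0.544,0.008,0.005],[0,0,0]],
    [1,[0.544,0.008,0.005],[0,0,0]]
  ]
}}

```text
time_s: 14.98
position: [0.563, 0.2057, 0.4612]
orientation: [[0.999, -0.036, -0.001], [-0.036, -0.999, -0.002], [-0.001, 0.002, -1.0]]
contact_force: [-0.1, -0.2, -2.3]
grip_width: 0.0209
grip_force: 60.1
```

Run:
```python
from h import *
s=ctrl.read_state(); print(s['position'],s['contact_force'],s['ft_torque'])
snap('side','side9')
```

```text
[0.563  0.2057 0.4612] [-0.0962 -0.2477 -2.3039] [ 0.0237 -0.0072 -0.0236]
```

Emit:
{"fn": "move_arm", "kwargs": {
  "series": [
    [1,[0,0,0.05],[0,0,0]],
    [1,[0,0,0.1],[0,0,0]],
    [1,[0,0,0.135],[0,0,0]],
    [1,[0,0,0.155],[0,0,0]],
    [1,[0,0,0.165],[0,0,0]],
    [1,[0,0,0.172],[0,0,0]],
    [1,[0,0,0.172],[0,0,0]],
    [1,[0,0,0.172],[0,0,0]],
    [1,[0,0,0.172],[0,0,0]]
  ]
}}

```text
time_s: 15.78
position: [0.5629, 0.206, 0.4373]
orientation: [[0.999, -0.036, 0.0], [-0.036, -0.999, -0.0], [0.0, 0.0, -1.0]]
contact_force: [-4.6, 0.6, 5.9]
grip_width: 0.021
grip_force: 61.4
```

Run:
```python
from h import *
s=ctrl.read_state(); print(s['position'],s['contact_force'],s['ft_torque'])
im,c=snap('side','side10'); im2,c2=snap('wrist','w10')
cv2.imwrite('pics/c10.png',np.hstack([cv2.resize(im[80:230,230:380],(400,400)),cv2.resize(im2[60:310,195:445],(400,400))])[:,:,::-1])
```

```text
[0.5629 0.206  0.4373] [-4.555   0.5654  5.8599] [0.2095 0.8165 0.0098]
```

View pics/c10.png

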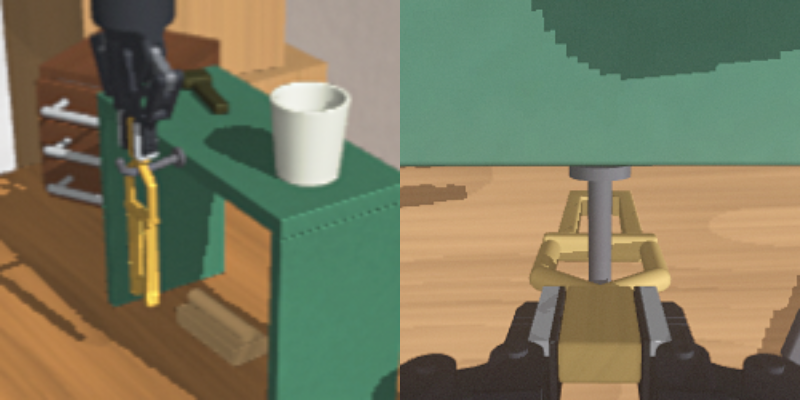

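Emit:
{"fn": "move_arm", "kwargs": {
  "series": [
    [1,[0,0,-0.02],[0,0,0]],
    [1,[-0.02,0,-0.02],[0,0,0]],
    [1,[-0.035,0,-0.015],[0,0,0]],
    [1,[-0.035,0,-0.005],[0,0,0]],
    [1,[-0.035,0,-0.005],[0,0,0]],
    [1,[-0.035,0,-0.005],[0,0,0]]
  ]
}}

```text
time_s: 16.38
position: [0.5581, 0.2061, 0.4376]
orientation: [[0.999, -0.036, 0.002], [-0.036, -0.999, -0.0], [0.002, 0.0, -1.0]]
contact_force: [-1.7, 1.8, 5.8]
grip_width: 0.0211
grip_force: 61.3
```

Run:
```python
from h import *
s=ctrl.read_state(); print(s['position'],s['contact_force'],s['ft_torque'])
```

```text
[0.5581 0.2061 0.4376] [-1.6921  1.8421  5.8334] [ 0.303   0.2594 -0.0066]
```

Emit:
{"fn": "move_arm", "kwargs": {
  "series": [
    [1,[0,0,-0.006],[0,0,0]],
    [1,[0,0,-0.006],[0,0,0]],
    [0.3,[0,0,-0.006],[0,0,0]],
    [-0.2,[0,0,-0.006],[0,0,0]],
    [-0.2,[0,0,-0.006],[0,0,0]],
    [-0.2,[0,0,-0.006],[0,0,0]],
    [-0.2,[0,0,-0.006],[0,0,0]],
    [-0.2,[0,0,-0.006],[0,0,0]]
  ]
}}

```text
time_s: 17.05
position: [0.5582, 0.2056, 0.4369]
orientation: [[0.999, -0.036, -0.0], [-0.036, -0.999, -0.002], [-0.0, 0.002, -1.0]]
contact_force: [-0.5, -0.4, -0.0]
grip_width: 0.0516
grip_force: 0.0
```

Run:
```python
from h import *
s=ctrl.read_state(); print(s['position'],s['contact_force'],s['grip_width'],s['grip_force'])
```

```text
[0.5582 0.2056 0.4369] [-0.4582 -0.4222 -0.0185] 0.05163590055504248 0.0
```

Released without contact; straight up, then wait for any swing to settle.

Emit:
{"fn": "move_arm", "kwargs": {
  "series": [
    [-0.2,[0,0,-0.1],[0,0,0]],
    [-0.2,[0,0,-0.25],[0,0,0]],
    [-0.2,[0,0,-0.45],[0,0,0]],
    [-0.2,[0,0,-0.7],[0,0,0]],
    [-0.2,[0,0,-0.9],[0,0,0]],
    [-0.2,[0,0,-0.9],[0,0,0]],
    [-0.2,[0,0,-0.9],[0,0,0]],
    [-0.2,[0,0,-0.9],[0,0,0]],
    [-0.2,[0,0,-0.9],[0,0,0]],
    [-0.2,[0,0,-0.9],[0,0,0]]
  ]
}}

```text
time_s: 17.88
position: [0.558, 0.206, 0.5699]
orientation: [[0.999, -0.036, -0.003], [-0.036, -0.999, -0.003], [-0.003, 0.003, -1.0]]
contact_force: [-0.6, -0.7, -0.8]
grip_width: 0.0514
grip_force: 0.0
```

Run:
```python
from h import *
a,_=snap('side','s11'); 
for i in range(20): b,_=snap('side','s12')
print(ctrl.read_state()['time_s'], np.abs(a.astype(int)-b).max(2)[80:240,200:340].max(), (np.abs(a.astype(int)-b).max(2)[80:240,200:340]>30).sum())
w,_=snap('wrist','w12')
cv2.imwrite('pics/c12.png',np.hstack([cv2.resize(b[80:230,230:380],(400,400)),cv2.resize(b[150:350,320:520],(400,400))])[:,:,::-1])
```

```text
18.9333 100 48
```

View pics/c12.png

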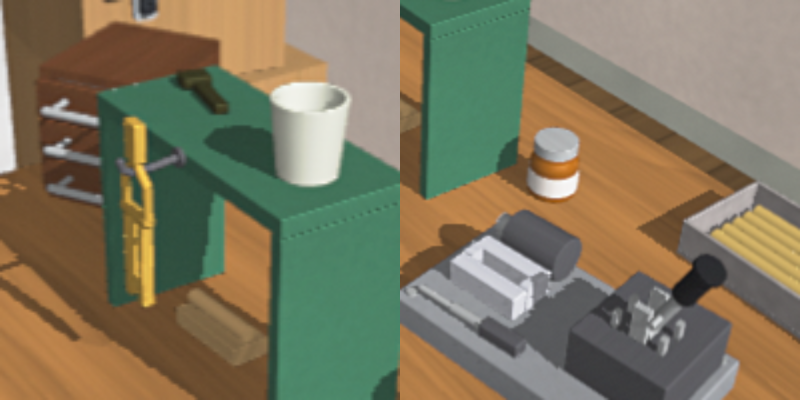

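Emit:
{"fn": "move_arm", "kwargs": {
  "series": [
    [-0.2,[0,0,0],[0,0,0]],
    [-0.2,[0,0,0],[0,0,0]],
    [-0.2,[0,0,0],[0,0,0]],
    [-0.2,[0,0,0],[0,0,0]],
    [-0.2,[0,0,0],[0,0,0]],
    [-0.2,[0,0,0],[0,0,0]],
    [-0.2,[0,0,0],[0,0,0]],
    [-0.2,[0,0,0],[0,0,0]],
    [-0.2,[0,0,0],[0,0,0]],
    [-0.2,[0,0,0],[0,0,0]]
  ]
}}

```text
time_s: 19.82
position: [0.5581, 0.206, 0.5722]
orientation: [[0.999, -0.036, 0.0], [-0.036, -0.999, -0.002], [0.0, 0.002, -1.0]]
contact_force: [-0.4, -0.7, 0.3]
grip_width: 0.0516
grip_force: 0.0
```

Emit:
{"fn": "move_arm", "kwargs": {
  "series": [
    [-0.2,[0,0,0],[0,0,0]],
    [-0.2,[0,0,0],[0,0,0]],
    [-0.2,[0,0,0],[0,0,0]],
    [-0.2,[0,0,0],[0,0,0]],
    [-0.2,[0,0,0],[0,0,0]],
    [-0.2,[0,0,0],[0,0,0]],
    [-0.2,[0,0,0],[0,0,0]],
    [-0.2,[0,0,0],[0,0,0]],
    [-0.2,[0,0,0],[0,0,0]],
    [-0.2,[0,0,0],[0,0,0]]
  ]
}}

```text
time_s: 20.65
position: [0.5581, 0.206, 0.5722]
orientation: [[0.999, -0.036, 0.0], [-0.036, -0.999, -0.002], [0.0, 0.002, -1.0]]
contact_force: [0.6, 0.9, 0.1]
grip_width: 0.0513
grip_force: 0.0
```

Run:
```python
from h import *
a=ctrl.camera('side').astype(int)
for i in range(24):
    b=ctrl.camera('side').astype(int)
    d=np.abs(a-b).max(2)[110:240,255:300]
    if i%2: print((d>30).sum(),end=' ')
print(ctrl.read_state()['time_s'],ctrl.read_state()['contact_force'])
```

```text
0 0 0 0 0 0 0 0 0 0 0 0 21.9 [ 0.6448  1.0266 -0.2636]
```

Everything is still; handing in.

```bash
python3 -c "
from cell import ctrl
print(ctrl.close_job())"
```

```text
the job is handed in; nothing more can be done
None
```

The toggle is flipped to OFF and home in its notch, the tongs hang still and released on the iron hook, and the job was handed in at about 22 s; the hand-in gave no verdict.

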